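# Hold the hidden pivot-bolt head on the decorating wheel's speed lever

## Robot

A 7-joint arm with a two-finger parallel gripper is mounted at the origin on the work surface. World frame = base frame: x ahead of the robot, y to its left, z up, the work surface at z = 0. Lengths are in m, angles in rad, forces in N, time in s.
With the tool pointing down it reaches from about 0.425 to 0.925 m from the base axis. Payload 6.8 kg.
Tool frame: the origin (TCP) lies on the centre line of the jaws, within the pads' length; the fingertips stand 17 mm ahead of it and the grasp point (between the pads) lies 2 mm behind it; z points along the fingers, x is the direction in which the jaws open and shut, and the axes are right-handed (so a half turn about z gives the same grasp; the last joint's range is limited). The gripper opens to 85 mm and grips with 20 to 120 N. Pads are 22 mm wide; open, the fingers measure 114 mm over their backs; the gripper's body (76 mm by 85 mm) begins 54 mm behind the grasp point. The pads swing forward as they close: fully open they stand 13 mm farther back than shut.
Start: joints at [-0.108, 0.477, 0.022, 1.555, -0.011, 1.109, -0.083], TCP at [0.675, 0, 0.248] pointing down, gripper open.
Joint ranges: [-2.96, 2.96], [-0.34, 2.1], [-1.41, 1.46], [0.24, 2.44], [-1.37, 4.51], [0.17, 1.92], [-2.96, 2.96]. Speed limits (rad/s): [2.39, 2.39, 3.14, 3.14, 3.14, 3.14, 3.14].

## Interface

Orientations are given as a rotation vector (axis times angle).
In Python, from bench import r gives the robot as it stands.
- The arm moves only by the tool arm_command, never from a script. Its argument "increments" is a list of rows, each a list of 3 entries, a list of its own where there are three numbers: the shift along the world's x, y, z in m, then the turn, a rotation vector about the world's x, y, z in rad, then the opening in per cent of the stroke, from 0 (shut) to 100 (fully open). A call has 1 to 10 rows; each row is the pose to reach, as a shift and turn from the pose commanded when the call began; what a row does not reach only later rows make up. A row lasts 1/10 s, in which the tool goes at most 50 mm and 8.59 degrees, less where a joint would pass 70% of its speed; a pose out of reach is approached as far as the arm can. A call with a gripper value outside its range is refused whole. The fingers move at their own pace and stop on an object; "newtons" is the grip in N (left out, the last holds). Time passes only in rows, so rows that repeat a pose let the fingers close. It gives the time, the measured TCP pose, the force and the opening at its end, in the units of the state.
- r.get_obs(): the state, without advancing time (a new reading comes with each control period).
- r.grab_frame(name): name is "scene" or "side" or "wrist"; returns the picture (420x560x3 uint8, blue, green, red); there is no depth.
- r.camera_model(name): a dict with "camera_matrix" (3x3 intrinsics, pixels), "D" ([k1, k2, p1, p2, k3] as OpenCV has them; the pictures are not rectified), "camera_from_world" (4x4, takes a point from world to camera coordinates). Camera axes: x right, y down, z forward; pixel columns grow to the right and rows downward; lengths in m; the calibration is good to about 2 mm. A picture is of the moment at which its call begins: read the wrist's pose just before it. camera_model takes no time and is no camera call; for the wrist camera it gives the pose at the moment of the call.
- r.hand_in(): hands the job in, once; it reports no verdict.
The state is a dict: "clock": time; "joints": joint angles; "qvel": joint speeds; "tau": joint torques, N m; "tcp_pos": TCP position; "orientation": TCP orientation; "contact_force": force on the tool from outside, world axes, zero at the start; "moment": the same for the moment, N m; "grip_width": finger opening in m.
Only numpy, scipy, OpenCV 4.12 (cv2) and the standard library are available. Lean on these libraries where they do the work, as an engineer would, in place of code of your own. Each camera call takes 0.05 s, during which the arm holds its last target. There are 200 camera calls.

## Task

The speed lever on the decorating wheel has worked loose: bring it down to neutral (level with the table, lying along the little ear on its bracket) and let go of it. Then reach down into the narrow gap between the bracket and the housing, take the head of the lever's pivot bolt between the fingers and hold it firmly, so that it cannot turn when your workmate tightens the nut in front. Finish while still gripping the bolt head, with the bolt not noticeably turned from how you found it, the lever still in neutral, and the lamps, brushes and spanner left where they are.

Things in the scene. Friction and masses are not known exactly. Their poses are not given: they have to be found in the camera images.
- wheel: Bench decorating wheel, fixed. Origin: on the table (z = 0) straight under the pivot bolt, in the plane of the bracket's back face. Axes: x from the robot's side into the machine, y along the lever when level, z up. In this frame, mm: bracket = upright steel plate, x -6 to 0, y -27 to 27, rounded top at z 147. Base plate: x -65 to 375, y -160 to 140, top z 18.
- gap (a point): Fixed point on the pivot axis in the gap, 18.5 mm behind the bracket's back face, 120 mm above the table, with the wheel's axes; the bolt head's centre is 3 mm from it towards the bracket. The gap is 46 mm wide along x, open above and at both ends. Behind it the grey housing: wheel's x 46 to 366, y -155 to 135, top z 138 (mm).
- ear_tip (a point): End of the small bracket ear that marks neutral: a fixed steel tongue 18 mm tall just behind the lever, level, from the bracket out to 84 mm from the pivot axis, at the axis height (120 mm).
- wheel_head (a point): Centre of the top of the round aluminium wheel head: 158 mm above the table, 220 mm across, 212 mm behind the bracket. It does not turn.
- control_box (a point): Centre of the top of the grey control box at the right end of the bracket side: 78 x 40 mm, 103 mm tall. A thin link rod joins it to the lever's short tail, in front of the bracket and below the pivot.
- lever (a joint): Angle of the speed lever about the pivot bolt (rad). 0 = neutral, level, pointing along the wheel's +y; positive = knob end raised; range -0.45 to 1.1. Stays where it is left; takes about 3 N at the knob to move. Starts raised.
- knob (a point): Centre of the black ball knob, 36 mm across, at the free end of the speed lever: 170 mm from the pivot axis, 13 mm on the robot's side of the bracket's back face. The lever is a steel bar 6 mm thick, 18 mm wide. Axes turn with the lever: x along the pivot bolt into the machine, y along the lever away from the pivot.
- bolt_head (a point): Centre of the steel hexagonal bolt head hidden behind the bracket: 30 mm across flats, 34.6 across corners, 13 mm thick (9 to 22 mm behind the bracket's back face, on a round spacer and washer up to 37 mm across), axis level along the wheel's x, 120 mm above the table. Axes turn with the bolt: x along it, two flats face +y and -y.
- bolt_corner (a point): The corner of the bolt head that stands uppermost, 17.3 mm from the bolt's axis.
- bolt (a joint): Angle of the loose pivot bolt about its axis, the wheel's x (rad); 0 = two flats upright (facing the wheel's +y and -y), starts within 0.25 of that. It turns almost freely (0.02 N m). Bolt and nut (30 mm across flats, in front of the lever) turn together.
- diya_green: Green-painted clay oil lamp (diya): round bowl 62 mm across, 28 mm tall, with a pinched lip on one side; stands on the wheel head (top 158 mm above the table). Origin: centre of its underside. Bystander.
- diya_left: Unpainted clay lamp, same shape (62 mm across, 28 mm tall), on the table in front of the machine, under the lever's side. Origin: centre of its underside. Bystander.
- diya_mid: Unpainted clay lamp, same shape, on the table in front of the bracket. Origin: centre of its underside. Bystander.
- diya_side: Green clay lamp, same shape, on the table to the left of the machine. Origin: centre of its underside. Bystander.
- brush_pot: White plastic cup, 74 mm across the rim and 80 mm tall, with three brushes standing in it (tops about 155 mm above the table), on the table to the right of the machine. Origin: centre of its underside. Bystander.
- spanner: Steel spanner 240 mm long, lying on the table in front and to the right of the machine. Origin: on its underside near the middle of its length. Bystander.
- brush: Paint brush 200 mm long, lying on the table to the left of the machine. Origin: on its underside near the middle of its length. Bystander.

How it is judged:
By the outcome, as a careful person would: the job done as asked, in the order asked, and still so for the second after the job is handed in, while the arm keeps its last pose, push and grip.
It also fails if it takes over 40 s, if anything falls off the work surface, if the arm or the gripper's body presses on something with over 40 N, if the wrist force passes 120 N, or if a joint passes its speed limit or range.

## Working session

There is one attempt and no reset: what is moved stays moved. The work goes in short steps, Python scripts to look and compute and a tool call to move; the robot and the scene stay as the last step left them, time stands still between calls to the robot, and variables do not carry over. Pictures are saved under pics/ and viewed, about 8 in all and at most 12, crops included, and the job is handed in when it is done.

Besides the shell and the picture viewer there is one more tool, called as a command line: name --argument value ..., lists and objects as JSON in quotes. arm_command: Moves the arm, as the interface text tells. Its arguments: {"type":"object","properties":{"increments":{"type":"array","items":{"type":"array"}},"newtons":{"type":"number"}},"required":["increments"]}

```bash
mkdir -p pics; ls; python3 - <<'E'
from bench import r
import cv2,numpy as np
o=r.get_obs(); print({k:np.round(v,3) for k,v in o.items()})
for n in ("scene","side","wrist"):
    m=r.camera_model(n); print(n,np.round(m["camera_matrix"],1).tolist(),np.round(m["D"],3),np.round(m["camera_from_world"],3).tolist())
    cv2.imwrite(f"pics/{n}0.png",r.grab_frame(n))
E
```

```text
pics
{'clock': np.float64(0.0), 'joints': array([-0.108,  0.478,  0.022,  1.556, -0.012,  1.109, -0.083]), 'qvel': array([ 0.   , -0.001, -0.001,  0.   ,  0.002,  0.   ,  0.001]), 'tau': array([-1.0000e-03, -5.9644e+01,  1.6080e+00, -2.8119e+01,  1.2000e-02,
        9.0000e-03,  0.0000e+00]), 'tcp_pos': array([ 0.674, -0.   ,  0.247]), 'orientation': array([ 3.141e+00, -0.000e+00, -3.000e-03]), 'contact_force': array([ 0.299, -0.764, -0.498]), 'moment': array([-0.025,  0.029,  0.022]), 'grip_width': np.float64(0.085)}
scene [[457.0, 0.0, 277.1], [0.0, 457.0, 210.8], [0.0, 0.0, 1.0]] [-0.097  0.     0.     0.     0.   ] [[0.781, 0.624, -0.016, -0.451], [0.512, -0.655, -0.555, -0.247], [-0.357, 0.425, -0.832, 1.423], [0.0, 0.0, 0.0, 1.0]]
side [[401.0, 0.0, 277.1], [0.0, 401.0, 212.3], [0.0, 0.0, 1.0]] [-0.115  0.     0.     0.     0.   ] [[-0.984, -0.176, 0.001, 0.571], [-0.12, 0.673, -0.73, 0.196], [0.128, -0.719, -0.684, 1.114], [0.0, 0.0, 0.0, 1.0]]
wrist [[375.8, 0.0, 284.8], [0.0, 375.8, 212.7], [0.0, 0.0, 1.0]] [0.02 0.   0.   0.   0.  ] [[1.0, 0.0, -0.001, -0.675], [0.0, -0.961, 0.277, -0.036], [-0.001, -0.277, -0.961, 0.379], [0.0, 0.0, 0.0, 1.0]]
```

```bash
python3 - <<'E'
import cv2,numpy as np
a=[cv2.imread(f"pics/{n}0.png") for n in ("scene","side","wrist")]
cv2.imwrite("pics/sc0.png",cv2.resize(a[0],(800,600),interpolation=cv2.INTER_CUBIC))
cv2.imwrite("pics/sd0.png",cv2.resize(a[1],(800,600),interpolation=cv2.INTER_CUBIC))
E
```

```text
(no output)
```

View pics/sc0.png

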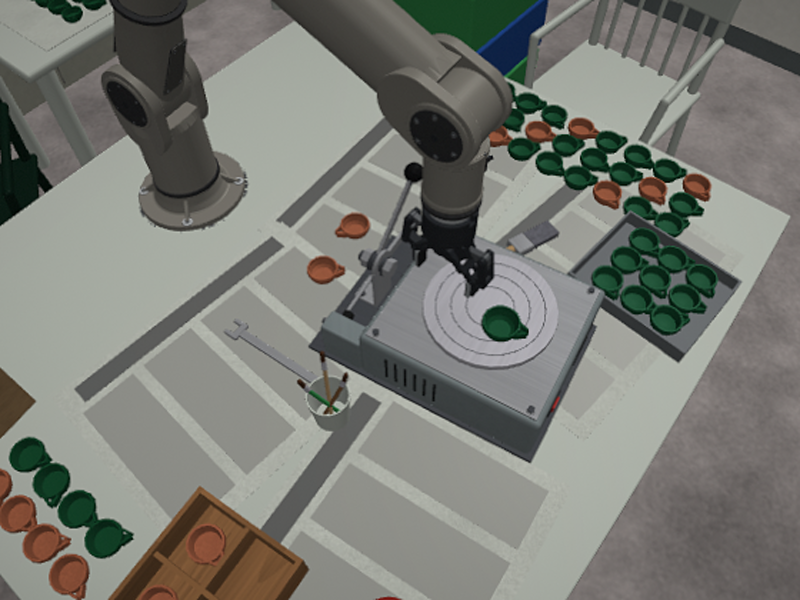

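View pics/sd0.png

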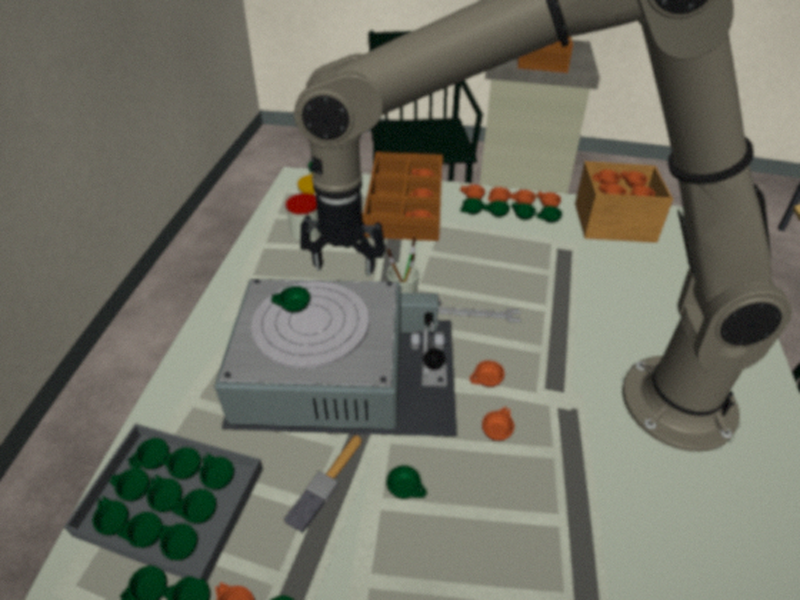

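View pics/wrist0.png

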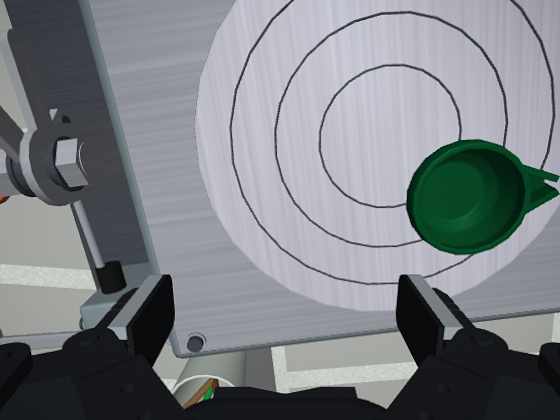

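The wrist view shows the bolt head at about (72,160) px and the housing's front edge running from (82,0) to (178,355), with its corner at (178,355). The knob is at about (290,120) px in scene and (303,251) px in side (native pixels).

```bash
cat > h.py <<'E'
import cv2,numpy as np,json
from bench import r
def ray(n,uv,m=None):
    m=m or r.camera_model(n); K=np.array(m["camera_matrix"]);D=np.array(m["D"]);T=np.array(m["camera_from_world"])
    p=cv2.undistortPoints(np.array([[uv]],float),K,D)[0,0]
    R=T[:3,:3]; return -R.T@T[:3,3], R.T@np.array([p[0],p[1],1.])
def onz(n,uv,z):
    c,d=ray(n,uv); return c+d*(z-c[2])/d[2]
def tri(*obs):
    A=np.zeros((3,3));b=np.zeros(3)
    for n,uv in obs:
        c,d=ray(n,uv);d=d/np.linalg.norm(d);P=np.eye(3)-np.outer(d,d);A+=P;b+=P@c
    return np.linalg.solve(A,b)
def proj(n,X):
    m=r.camera_model(n);T=np.array(m["camera_from_world"])
    return cv2.projectPoints(np.atleast_2d(X).astype(float),cv2.Rodrigues(T[:3,:3])[0],T[:3,3],np.array(m["camera_matrix"]),np.array(m["D"]))[0][:,0]
E
python3 - <<'E'
from h import *
g={n:cv2.imread(f"pics/{n}0.png") for n in("scene","side","wrist")}
# housing edge: in wrist, largest horizontal gradient near the line
gr=cv2.GaussianBlur(cv2.cvtColor(g["wrist"],6),(0,0),1).astype(float)
gx=gr[:,2:]-gr[:,:-2]; pts=[]
for v in list(range(5,130,6))+list(range(215,335,6)):
    u0=int(82+v*96/355); s=gx[v,u0-14:u0+14]; k=np.argmax(s); pts.append((u0-14+k+1,v))
P=np.array([onz("wrist",p,0.138)[:2] for p in pts])
L=cv2.fitLine(P.astype(np.float32),cv2.DIST_HUBER,0,.01,.01).ravel(); d=L[:2]*np.sign(L[1])
res=(P-L[2:])@np.array([d[1],-d[0]]); print("edge dir",d,"yaw",np.arctan2(-d[0],d[1]),"res mm",np.round(res*1e3,1))
print("edge pt",L[2:], "corner",onz("wrist",(178,355),.138))
# wheel head from rings: threshold light disc in wrist
for n,(u,v) in {"scene":(290,120),"side":(303,251)}.items():
    c=g[n][v-14:v+15,u-14:u+15].max(2); m=(c<45).astype(np.uint8)
    k,l,s,ce=cv2.connectedComponentsWithStats(m); i=1+np.argmax(s[1:,4]); print(n,s[i],ce[i]+[u-14,v-14])
E
python3 - <<'E'
import cv2
a=cv2.imread("pics/wrist0.png")[60:260,0:200]; cv2.imwrite("pics/w0c.png",cv2.resize(a,(600,600),interpolation=cv2.INTER_CUBIC))
E
```

```text
edge dir [-0.17810133  0.9840121 ] yaw 0.17905661 res mm [ 0.9  1.   1.1  0.6  0.7  0.8  0.3  0.4  0.5  0.   0.1  5.3 -0.3 -0.2
 -0.7 -0.6 -0.5 -1.  -0.9 -0.8 -1.3 -3.4 -3.3 -3.2 -3.7 -3.6 -3.5 -4.
 -3.9  1.5  1.   7.2  6.7  6.2  5.7  4.5  4.   2.8  1.6 -0.4 -3. ]
edge pt [0.57576025 0.03140671] corner [ 0.59701009 -0.10577423  0.138     ]
scene [  7   8  13  14 140] [289.3        120.32857143]
side [  6   7  18  14 175] [303.57142857 250.49142857]
```

View pics/w0c.png

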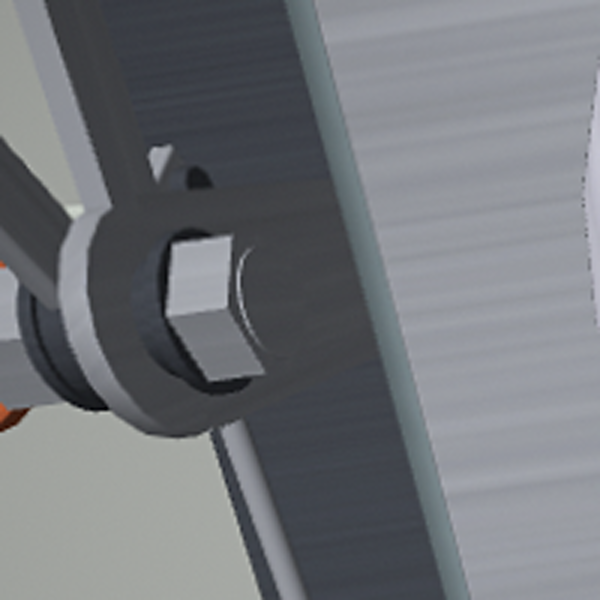

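```bash
python3 - <<'E'
from h import *
g=cv2.imread("pics/wrist0.png")
gr=cv2.GaussianBlur(cv2.cvtColor(g,6),(0,0),0.8).astype(float)
gx=gr[:,2:]-gr[:,:-2]
for nm,(a,b) in {"inner":((106,66.7),(156,256.7)),"outer":((96.7,60),(150,256.7))}.items():
    pts=[]
    for v in range(65,130,4):
        u0=int(round(a[0]+(v-a[1])*(b[0]-a[0])/(b[1]-a[1])));s=gx[v,u0-5:u0+4];k=np.argmax(s);pts.append((u0-5+k+1,v))
    for v in range(190,256,4):
        u0=int(round(a[0]+(v-a[1])*(b[0]-a[0])/(b[1]-a[1])));s=gx[v,u0-5:u0+4];k=np.argmax(s);pts.append((u0-5+k+1,v))
    P=np.array([onz("wrist",p,0.138)[:2] for p in pts])
    L=cv2.fitLine(P.astype(np.float32),cv2.DIST_HUBER,0,.001,.001).ravel(); d=L[:2]*np.sign(L[1])
    res=(P-L[2:])@np.array([d[1],-d[0]])
    y=np.arctan2(-d[0],d[1]); print(nm,"yaw",y,"x-coord of edge in rotated frame",L[2]*np.cos(y)+L[3]*np.sin(y),"res",np.round(res*1e3,1))
k=tri(("scene",(289.3,120.3)),("side",(303.6,250.5)));print("knob",k,proj("scene",k),proj("side",k))
C=[onz("wrist",p,z) for p,z in (((77.3,138.7),.1287),((78.3,162.7),.137),((87.7,184.7),.1287))]
print("corners",np.round(C,4)); print(ray("wrist",(78,160))[0])
for y in(.24,.26,.28):
    R=np.array([[np.cos(y),np.sin(y)],[-np.sin(y),np.cos(y)]])
    print(y,"knob",R@k[:2],"corn",[np.round(R@c[:2],4) for c in C],"corner",R@onz("wrist",(178,355),.138)[:2])
# wheel head disc
m=cv2.inRange(cv2.cvtColor(g,40),(100,0,150),(180,60,255))
E
```

```text
inner yaw 0.14428146 x-coord of edge in rotated frame 0.5777597 res [ 0.2  0.2  0.2  0.1  0.1  0.   0.  -0.  -0.1 -0.1 -0.1 -0.2 -0.2 -0.2
 -0.3 -0.3 -0.3 -0.3  0.3  0.2  0.2  0.2  0.2  0.1  0.1  0.1  0.1  0.
  0.  -0.  -0.  -0.1 -0.1 -0.1]
outer yaw 0.14627297 x-coord of edge in rotated frame 0.57215065 res [ 0.1  0.1  0.  -0.  -0.1 -0.2 -0.2  0.3 -0.3  0.2  0.2  0.1  0.  -0.
 -0.1 -0.1 -0.2  0.1  0.1  0.  -0.  -0.1 -0.1 -0.2 -0.2 -0.3 -0.3  0.3
  0.2  0.2  0.1  0.1  0.  -0. ]
knob [0.49007646 0.16376671 0.22033241] [[289.21788094 120.26692121]] [[303.5079124  250.53111689]]
corners [[0.5425 0.0485 0.1287]
 [0.5453 0.0344 0.137 ]
 [0.5447 0.0186 0.1287]]
[0.67496127 0.07006956 0.37338846]
0.24 knob [0.51495766 0.04258036] corn [array([ 0.5385, -0.0818]), array([ 0.5379, -0.0962]), array([ 0.5335, -0.1114])] corner [ 0.55475576 -0.24465339]
0.26 knob [0.51570622 0.03227338] corn [array([ 0.5367, -0.0926]), array([ 0.5358, -0.1069]), array([ 0.5312, -0.122 ])] corner [ 0.54975207 -0.25569884]
0.28 knob [0.51624851 0.02195349] corn [array([ 0.5348, -0.1033]), array([ 0.5336, -0.1176]), array([ 0.5286, -0.1326])] corner [ 0.54452848 -0.26664201]
```

Findings:
- The wheel's yaw is about 0.145. The pivot is at world (0.5236, 0.0305, 0.12), and knob and bolt-corner estimates of it agree to about 1 mm.
- The lever is raised about 0.63 rad and the knob is at (0.490, 0.164, 0.220).
- The bolt angle is about 0.

I'll grip the ball lightly with the jaws across the lever and guide it along its arc.

arm_command --increments '[[[0,0,0.045],[0,0,0],60],[[-0.05,0.045,0.045],[0,0,0.1],60],[[-0.1,0.09,0.045],[0,0,0.145],60],[[-0.14,0.125,0.045],[0,0,0.145],60],[[-0.184,0.164,0.045],[0,0,0.145],60],[[-0.184,0.164,0.045],[0,0,0.145],60],[[-0.184,0.164,0.045],[0,0,0.145],60],[[-0.184,0.164,0.045],[0,0,0.145],60]]' --newtons 20

```text
clock: 0.95
tcp_pos: [0.4904, 0.1647, 0.2935]
orientation: [3.133, 0.232, 0.001]
contact_force: [-0.3, 0.3, 0.3]
grip_width: 0.0509
```

```bash
python3 - <<'E'
from h import *
print(r.get_obs()["tcp_pos"],proj("wrist",[[.490,.164,.2203],[.5236,.0305,.12]]))
cv2.imwrite("pics/wrist1.png",r.grab_frame("wrist"))
E
```

```text
[0.4904058  0.16470382 0.29349923] [[283.36142111 235.35460865]
 [298.63655399 339.81782017]]
```

View pics/wrist1.png

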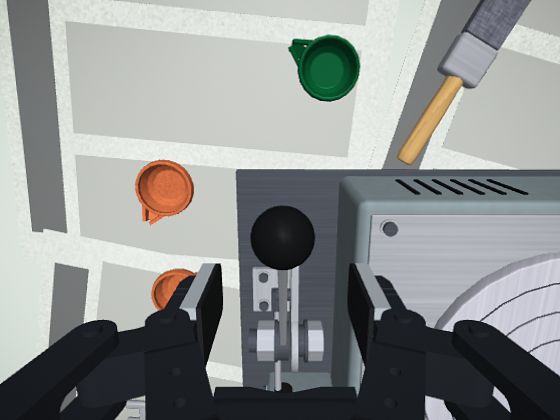

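The knob is at (283,238), matching the prediction of (283,235), and the lever lies square to the jaws. I'll descend and grip.

arm_command --increments '[[[0,0,-0.035],[0,0,0],60],[[0,0,-0.075],[0,0,0],60],[[0,0,-0.075],[0,0,0],60],[[0,0,-0.075],[0,0,0],35],[[0,0,-0.075],[0,0,0],35],[[0,0,-0.075],[0,0,0],35],[[0,0,-0.075],[0,0,0],35]]' --newtons 20

```text
clock: 1.7
tcp_pos: [0.4895, 0.1625, 0.2186]
orientation: [3.132, 0.226, -0.007]
contact_force: [-5.4, -2.4, -5.6]
grip_width: 0.0347
```

arm_command --increments '[[[-0.0017,0.0118,-0.0188],[0,0,0],35],[[-0.0028,0.0191,-0.0341],[0,0,0],35],[[-0.0036,0.0248,-0.0501],[0,0,0],35],[[-0.0042,0.0291,-0.0665],[0,0,0],35],[[-0.0046,0.0316,-0.0833],[0,0,0],35],[[-0.0047,0.0324,-0.1003],[0,0,0],35],[[-0.0047,0.0324,-0.1003],[0,0,0],35],[[-0.0047,0.0324,-0.1003],[0,0,0],35]]'

```text
clock: 2.5
tcp_pos: [0.4846, 0.1966, 0.1183]
orientation: [3.133, 0.228, -0.007]
contact_force: [-7.4, 1.4, -3.4]
grip_width: 0.0348
```

```bash
python3 - <<'E'
from h import *
a=r.grab_frame("scene");b=r.grab_frame("side")
cv2.imwrite("pics/s2.png",a);cv2.imwrite("pics/d2.png",b)
X=[[.4862,.1968,.12],[.5236,.0305,.12]]
print(proj("scene",X),proj("side",X))
ca=a[110:220,220:330];cb=b[195:305,245:355]
cv2.imwrite("pics/c2.png",np.hstack([cv2.resize(ca,(400,400),interpolation=2),cv2.resize(cb,(400,400),interpolation=2)]))
E
```

```text
[[295.33990215 139.24613716]
 [267.08429493 184.76956046]] [[301.349418   288.81255901]
 [295.80368812 236.95883026]]
```

View pics/c2.png

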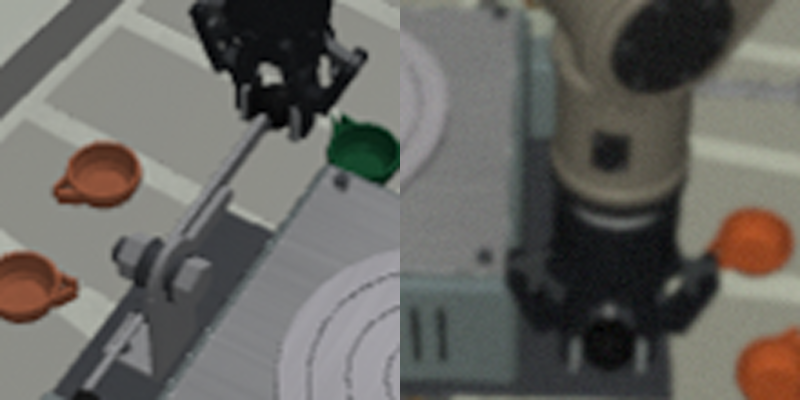

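The lever is down along the ear, with the knob between the pads. I'll release, lift straight up and measure.

arm_command --increments '[[[0,0,0],[0,0,0],60],[[0,0,0],[0,0,0],60],[[0,0,0],[0,0,0],60],[[0,0,0.04],[0,0,0],60],[[0,0,0.09],[0,0,0],60],[[0,0,0.13],[0,0,0],60],[[0,0,0.17],[0,0,0],60],[[0,-0.03,0.19],[0,0,0],60],[[0,-0.07,0.19],[0,0,0],60],[[0,-0.07,0.19],[0,0,0],60]]'

```text
clock: 3.6
tcp_pos: [0.4876, 0.1205, 0.3098]
orientation: [3.132, 0.214, 0.005]
contact_force: [0.3, -0.8, -0.4]
grip_width: 0.0513
```

```bash
python3 - <<'E'
from h import *
X=[[.4862,.1968,.12],[.5236,.0305,.12]]
g={}
for n in("scene","side","wrist"):
    print(n,np.round(proj(n,X),1).tolist()); 
    if n=="wrist": mw=r.camera_model(n)
    g[n]=r.grab_frame(n); cv2.imwrite(f"pics/{n}3.png",g[n])
obs=[]
for n in g:
    u,v=proj(n,X[0])[0].astype(int); h=40 if n=="wrist" else 14
    c=g[n][max(v-h,0):v+h+1,u-h:u+h+1].max(2); m=(c<48).astype(np.uint8)
    k,l,s,ce=cv2.connectedComponentsWithStats(m); i=1+np.argmax(s[1:,4]); p=ce[i]+[u-h,max(v-h,0)]; print(n,s[i],p); obs.append((n,p))
for o in (obs,obs[:2]):
    k=tri(*o); print("knob",k,"angle z",(k[2]-.12)/.17)
E
```

```text
scene [[295.3, 139.2], [267.1, 184.8]]
side [[301.3, 288.8], [295.8, 237.0]]
wrist [[295.7, 103.1], [308.7, 293.8]]
scene [  9   8  12  12 108] [295.57407407 138.38888889]
side [  6   7  18  17 228] [301.82017544 289.16666667]
wrist [  16   16   45   46 1600] [293.97625  102.671875]
knob [0.48482568 0.19849365 0.1210903 ] angle z 0.006413519970059704
knob [0.48516285 0.19869669 0.12123931] angle z 0.007290076577679811
```

View pics/wrist3.png

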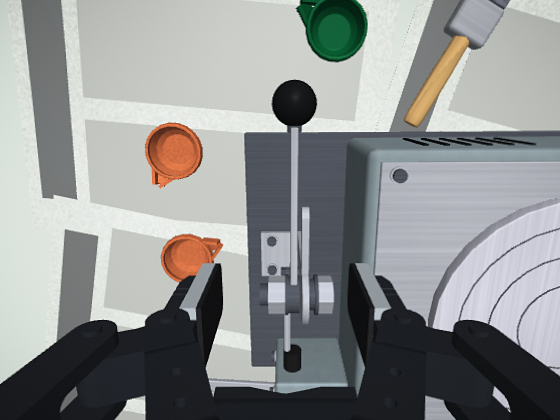

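The lever measures about 0.006 rad off neutral, and the wrist view shows it lying along the ear. Next I'll go above the gap and turn the jaws by −90° so that the camera looks at the bolt's end face.

arm_command --increments '[[[0.02,-0.03,0],[0,0,-0.14],60],[[0.04,-0.06,0],[0,0,-0.28],60],[[0.057,-0.09,0],[0,0,-0.42],60],[[0.057,-0.09,0],[0,0,-0.56],60],[[0.057,-0.09,0],[0,0,-0.7],60],[[0.057,-0.09,0],[0,0,-0.84],60],[[0.057,-0.09,0],[0,0,-0.98],60],[[0.057,-0.09,0],[0,0,-1.12],60],[[0.057,-0.09,0],[0,0,-1.26],60],[[0.057,-0.09,0],[0,0,-1.4],60]]'

```text
clock: 4.75
tcp_pos: [0.5435, 0.038, 0.3078]
orientation: [-2.54, 1.849, 0.001]
contact_force: [0.5, 0.4, 0.1]
grip_width: 0.0511
```

arm_command --increments '[[[0,0,-0.03],[0,0,-0.14],60],[[0,0,-0.06],[0,0,-0.171],60],[[0,0,-0.06],[0,0,-0.171],60],[[0,0,-0.06],[0,0,-0.171],60],[[0,0,-0.06],[0,0,-0.171],60]]'

```text
clock: 5.25
tcp_pos: [0.5444, 0.037, 0.2496]
orientation: [-2.376, 2.052, -0.002]
contact_force: [-0.0, 0.1, 0.3]
grip_width: 0.0515
```

```bash
python3 - <<'E'
from h import *
o=r.get_obs();print(o["tcp_pos"],cv2.Rodrigues(o["orientation"])[0].round(3).tolist(),o["joints"].round(2))
print(proj("wrist",[[.5236,.0305,.12],[.5454,.0337,.12],[.5454,.0337,.1373]]))
a=r.grab_frame("wrist");cv2.imwrite("pics/wrist4.png",a)
E
```

```text
[0.54440362 0.03701142 0.2495668 ] [[0.146, -0.989, 0.002], [-0.989, -0.146, 0.001], [-0.0, -0.002, -1.0]] [-0.33  0.26  0.17  1.88 -0.05  1.01 -1.56]
[[289.05527702 237.84016185]
 [289.1738084  208.35990034]
 [289.45537291 215.25962592]]
```

View pics/wrist4.png

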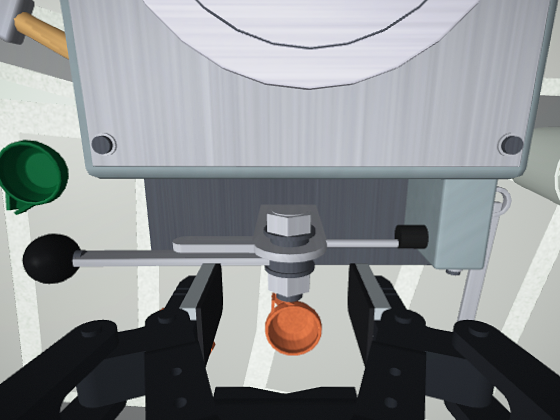

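The bolt head is at about (288,222) and the housing edge is level in the image, so the yaw is right. I'll zoom in for the bolt angle.

```bash
python3 - <<'E'
import cv2
a=cv2.imread("pics/wrist4.png")[195:270,240:340]; cv2.imwrite("pics/c4.png",cv2.resize(a,(800,600),interpolation=cv2.INTER_CUBIC))
E
```

```text
(no output)
```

View pics/c4.png

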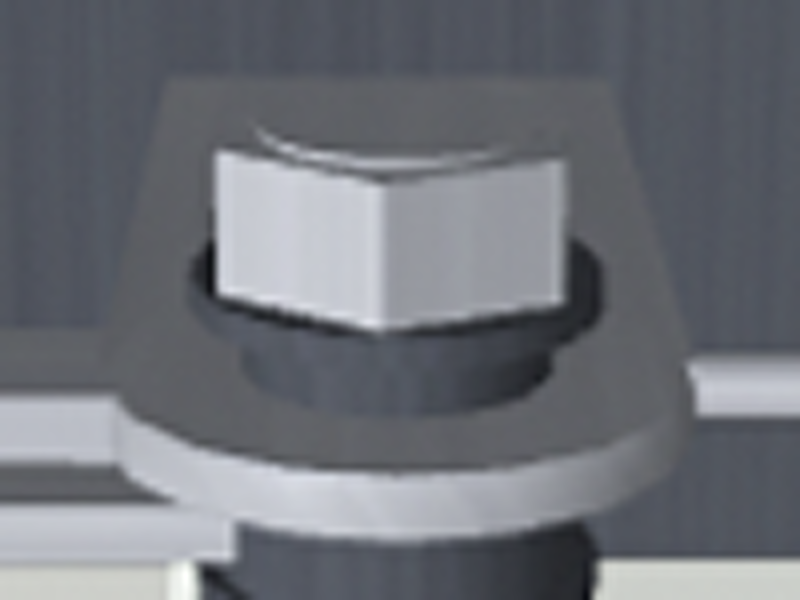

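```bash
python3 - <<'E'
from h import *
from scipy.optimize import least_squares
uv=np.array([[216,150],[383,182],[566,160],[216,296],[380,330],[563,303]])/8+[239.6,194.6]
y=.146; ex=np.array([np.cos(y),np.sin(y),0]);ey=np.array([-np.sin(y),np.cos(y),0]);ez=np.array([0,0,1])
def pts(p):
    x0,y0,z0,th=p; out=[]
    for x in(.022,.009):
        for a in(-60,0,60):   # left=+y
            b=np.radians(-a)+0; b=np.radians(a)
            # angle from z toward +y ; th positive = z->-y
            f=-b-th; out.append((x0+x)*ex+(y0+.0173*np.sin(f))*ey+(z0+.0173*np.cos(f))*ez)
    return np.array(out)
s=least_squares(lambda p:np.r_[(proj("wrist",pts(p))-uv).ravel(),(p[2]-.12)/.0003],[.5225,-.0455,.12,0])
print(s.x,s.fun.round(2)); x0,y0,z0,th=s.x
print("gap target x'=21.5:",(x0+.0215)*ex+y0*ey, "housing face x'",x0+.046)
o=r.get_obs();p=o["tcp_pos"];print("tcp x',y'",p@ex-x0,p@ey-y0,p)
E
```

```text
[ 0.52093782 -0.04618525  0.12000266 -0.08169629] [-0.04  0.06 -0.14  0.16 -0.12 -0.19  0.2  -0.26  0.2   0.21 -0.09  0.01
  0.01]
gap target x'=21.5: [0.5433859  0.03322098 0.        ] housing face x' 0.5669378202684835
tcp x',y' 0.02308807888511888 0.003410662323052961 [0.54446089 0.0368264  0.24968142]
```

The bolt angle is about −0.082 rad, fitted to the six visible corners with residuals of 0.26 px or less. I'll tilt the jaws to match, centre them and come down part way.

arm_command --increments '[[[-0.0005,-0.0035,0],[-0.081,-0.012,0],60],[[-0.0005,-0.0035,-0.03],[-0.081,-0.012,0],60],[[-0.0005,-0.0035,-0.06],[-0.081,-0.012,0],60],[[-0.0005,-0.0035,-0.085],[-0.081,-0.012,0],60],[[-0.0005,-0.0035,-0.085],[-0.081,-0.012,0],60],[[-0.0005,-0.0035,-0.085],[-0.081,-0.012,0],60]]'

```text
clock: 5.9
tcp_pos: [0.5436, 0.033, 0.1642]
orientation: [2.335, -2.02, 0.097]
contact_force: [0.3, -0.7, 0.4]
grip_width: 0.0512
```

```bash
python3 - <<'E'
from h import *
o=r.get_obs();p=o["tcp_pos"];R=cv2.Rodrigues(o["orientation"])[0];y=.146
ex=np.array([np.cos(y),np.sin(y),0]);ey=np.array([-np.sin(y),np.cos(y),0]);ez=np.array([0,0,1])
print("x',y' rel",p@ex-.52094,p@ey+.04619,p[2],"tool z in wheel",(R[:,2]@np.c_[ex,ey,ez]).round(3),"tool x",(R[:,0]@np.c_[ex,ey,ez]).round(3))
a=r.grab_frame("wrist");cv2.imwrite("pics/wrist5.png",a)
E
```

```text
x',y' rel 0.021654797352156585 -0.0002712738182290911 0.1641857498345503 tool z in wheel [ 0.001 -0.082 -0.997] tool x [-0.001 -0.997  0.082]
```

View pics/wrist5.png

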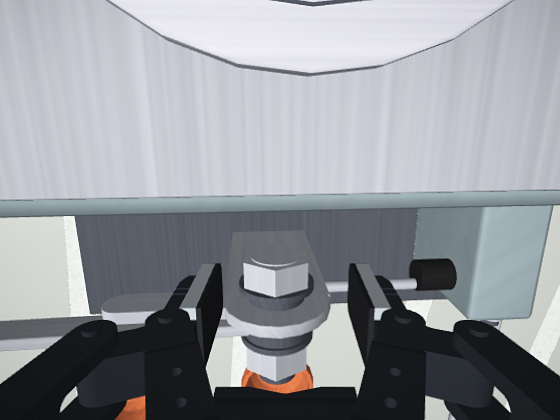

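The jaws line up with the flats. The bolt appears slightly left of centre, about 4 mm, because of the tilt at this height; going straight down removes that. I'll descend, then close gently.

arm_command --increments '[[[0,0.0002,-0.02],[0,0,0],60],[[0,0.0002,-0.035],[0,0,0],60],[[0,0.0002,-0.047],[0,0,0],60],[[0,0.0002,-0.047],[0,0,0],60],[[0,0.0002,-0.047],[0,0,0],60]]'

```text
clock: 6.45
tcp_pos: [0.5435, 0.0331, 0.1169]
orientation: [2.335, -2.02, 0.097]
contact_force: [0.2, -0.1, 0.8]
grip_width: 0.0512
```

arm_command --increments '[[[0,0,0],[0,0,0],42],[[0,0,0],[0,0,0],42],[[0,0,0],[0,0,0],38],[[0,0,0],[0,0,0],36],[[0,0,0],[0,0,0],34],[[0,0,0],[0,0,0],30],[[0,0,0],[0,0,0],25],[[0,0,0],[0,0,0],25]]' --newtons 20

```text
clock: 7.25
tcp_pos: [0.5429, 0.0333, 0.1163]
orientation: [2.335, -2.019, 0.096]
contact_force: [-1.4, 0.4, 5.5]
grip_width: 0.0296
```

The width is 29.6 mm, so the pads are on the flats. I'll firm up the grip and check.

arm_command --increments '[[[0,0,0],[0,0,0],20],[[0,0,0],[0,0,0],20],[[0,0,0],[0,0,0],20],[[0,0,0],[0,0,0],20],[[0,0,0],[0,0,0],20]]' --newtons 70

```text
clock: 7.75
tcp_pos: [0.5429, 0.0333, 0.1165]
orientation: [2.335, -2.019, 0.096]
contact_force: [-2.6, 0.5, 7.9]
grip_width: 0.0291
```

```bash
python3 - <<'E'
from h import *
o=r.get_obs();print(o["tcp_pos"],o["contact_force"],o["moment"],o["grip_width"])
obs=[]
g={n:r.grab_frame(n) for n in("scene","side","wrist")}
for n in("scene","side"):
    u,v=proj(n,[.485,.1985,.121])[0].astype(int);h=14
    m=(g[n][v-h:v+h+1,u-h:u+h+1].max(2)<48).astype(np.uint8)
    k,l,s,ce=cv2.connectedComponentsWithStats(m);i=1+np.argmax(s[1:,4]);p=ce[i]+[u-h,v-h];print(n,s[i],p);obs.append((n,p))
k=tri(*obs);print("knob",k,(k[2]-.12)/.17)
# bystanders: compare scene before/after away from arm
d=cv2.absdiff(g["side"],cv2.imread("pics/side3.png")).max(2)
a=cv2.resize(g["wrist"][170:400,160:420],(450,400),interpolation=2)
b=cv2.resize(g["scene"][130:310,150:310],(350,400),interpolation=2)
cv2.imwrite("pics/c6.png",np.hstack([a,b]))
E
```

```text
[0.54293481 0.03330126 0.11646156] [-2.62727037  0.53397339  7.87262291] [ 0.14893831  0.47409608 -0.00743748] 0.029135420329354535
scene [  0   9  21  20 154] [292.36363636 143.11038961]
side [  7   6  18  18 227] [301.98237885 289.31277533]
knob [0.48381455 0.18911681 0.10885665] -0.06554910443295496
```

View pics/c6.png

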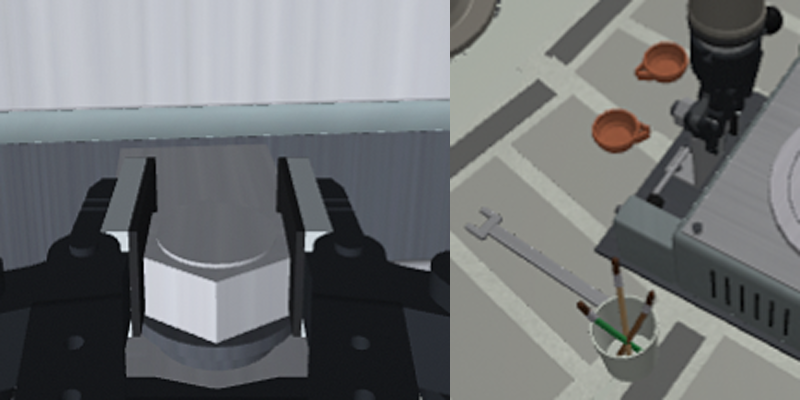

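The head sits symmetrically between the pads. The side view has the knob at (302.0,289.3), against (301.8,289.2) just after release, so the lever hasn't moved. The scene knob blob merged with the black gripper, so that triangulation is invalid.

```bash
python3 -c "
from bench import r
print(r.hand_in())"
```

```text
the job is handed in; nothing more can be done
None
```

I brought the lever down to neutral and let go of it. Then I tilted the jaws to match the bolt's angle of about −0.08 rad, reached into the gap and gripped the bolt head on its two flats at 70 N. I handed the job in at about 8 s, still gripping.

**Last checks:**
- **Grip:** the opening was 29.1 mm on the 30 mm flats, and the head sat symmetrically between the pads. The tool's tilt did not change while closing, so I see no sign that the bolt turned. The outside force on the tool was about 8 N.
- **Lever:** it measured about 0.006 rad off neutral after release. At the end the knob was at the same place in the side view, within 0.2 px.
- **Lamps, brushes and spanner:** the arm kept clear of them. The two front lamps, brush pot and spanner looked undisturbed in the final picture. I did not measure any of these items, or look again at the other two lamps and the loose brush at the end.

**One check failed:** the final two-view measurement of the knob read −0.066 rad. In the scene view the knob's dark blob had merged with the black gripper, so I discarded that reading and relied on the side view.

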